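# Unstack the labware and load the dry block heater

### The job

Take the stack of labware apart and set up the bench: the small trough goes on the short dock, the aluminium block goes in the heater under its hinged hood (lift the hood, set the block on the plate, lower the hood fully shut again), and the long tube rack goes on the long dock. Each must sit flat, upright, centred and lined up lengthwise between the two raised bars of its place. Never tip any of the three over on the way, and do not knock over the brown bottle or the small vial.

Things in the scene. Friction and masses are not known exactly. Their poses are not given: they have to be found in the camera images.
- trough: Reagent trough: white plastic open-topped box, 3 mm walls, 74 (x, length) x 58 (y) x 34 (height) mm, about 80 g; starts on top of the stack, on the block, roughly parallel to it. Grip across the 58 mm width, on the outer walls. Origin: centre of the underside; x along its length, z up; either way round is right.
- block: Solid aluminium block with two rows of five dark round holes marked on top, 100 (x, length) x 54 (y) x 34 (height) mm, 0.3 to 0.6 kg; starts in the middle of the stack, on the tube rack, its ends jutting out from under the trough. Grip across the 54 mm width. Origin: centre of the underside; x along its length, z up; either way round is right.
- tube_rack: Empty blue plastic tube rack, a solid-sided bar with two rows of six dark round holes on top, 140 (x, length) x 50 (y, width) x 44 (height) mm, about 180 g; bottom of the stack, standing on the bench. Grip across its 50 mm width. Origin: centre of the underside; x along its length, z up; either way round is right.
- short_dock: Fixed dock for the trough: grey plate 110 (x) x 70 (y) mm, 6 mm thick, with a steel bar 8 mm thick rising 8 mm above the plate across each x end; 94 mm free between the bars, no rim along the sides. Origin: centre of the underside, on the bench; the trough stands 6 mm above it with its x along the dock's x.
- long_dock: Fixed dock for the tube rack: same make as the short dock but 176 (x) x 70 (y) mm, 6 mm thick plate, bars rising 8 mm above the plate, 160 mm free between the bars, no rim along the sides. Origin: centre of the underside, on the bench; the rack stands 6 mm above it with its x along the dock's x.
- heater: Fixed heater: white base, top 55 mm high, from x = -95 to 115 mm, 100 mm wide; grey hood over it. Origin: on the bench below the centre of the plate where the block belongs (under the hood, z = 55 mm, between two 7 mm high bars across it, 120 mm apart). x from the front (handle, towards the robot) to the rear, the way the block's length must lie. Hinge line along y at x = 78, z = 55 mm.
- hood (a joint): Angle of the heater's hood, rad: 0 shut, growing as its front is lifted up and back, stop at 1.75; starts shut or slightly ajar. Stiff hinge: it stays at any angle (about 3 to 5 N at the handle moves it). The hood is an upside-down box 148 x 90 x 54 mm; at about 1.5 it stands upright behind the plate, clear of it.
- hood_bar (a point): Middle of the hood's steel handle, a round bar 10 mm thick, 76 mm long, along the heater's y, 43 mm in front of the hood's front wall, on an arm at each end. Shut, it lies at x = -114, z = 97 mm in the heater's frame (192 mm ahead of the hinge line, 42 mm above it) and circles the hinge line. Pinch it from above, one finger before and one behind it; it turns between the fingers.
- bottle: Brown glass bottle standing behind the task's things, 48 mm in diameter, 110 mm high, loose: not to be knocked over. Origin: centre of its underside, z up.
- vial: Small glass vial with a white cap, 28 mm in diameter, 55 mm high, standing loose on the robot's side: not to be knocked over. Origin: centre of its underside, z up.
Things that resemble listed ones, but are neither listed nor needed, are in the scene too. What is shaped like the long_dock but blue or turquoise is not meant.

How it is judged:
At the end, for the whole second after the job is handed in: Trough on the short dock, block on the heater plate, tube rack on the long dock: each flat (height within 3 mm, tilt under 0.08 rad), within 12 mm of the middle along both axes, length within 0.2 rad of the place's, released and at rest; hood shut (under 0.05 rad) (x of trough in the frame of short_dock between -0.012 and 0.012 m and y of trough in the frame of short_dock between -0.012 and 0.012 m and z of trough in the frame of short_dock between 0.003 and 0.009 m and angle between the x axis of trough and the x axis of short_dock, either way round below 0.2 rad and angle between each of trough, block, tube_rack's own z axis and vertical below 0.08 rad and linear speed of each of trough, block, tube_rack below 0.02 m/s and angular speed of each of trough, block, tube_rack below 0.2 rad/s and x of block in the frame of heater between -0.012 and 0.012 m and y of block in the frame of heater between -0.012 and 0.012 m and z of block in the frame of heater between 0.052 and 0.058 m and angle between the x axis of block and the x axis of heater, either way round below 0.2 rad and x of tube_rack in the frame of long_dock between -0.012 and 0.012 m and y of tube_rack in the frame of long_dock between -0.012 and 0.012 m and z of tube_rack in the frame of long_dock between 0.003 and 0.009 m and angle between the x axis of tube_rack and the x axis of long_dock, either way round below 0.2 rad and value of joint hood below 0.05 rad); the robot touches nothing.
It fails at once if the trough is tipped over (more than 40 degrees) (angle between trough's own z axis and vertical above 0.7 rad).
It fails at once if the block is tipped over (more than 40 degrees) (angle between block's own z axis and vertical above 0.7 rad).
It fails at once if the tube rack is tipped over (more than 40 degrees) (angle between tube_rack's own z axis and vertical above 0.7 rad).
It fails at once if the brown bottle is tipped over (more than 40 degrees) (angle between bottle's own z axis and vertical above 0.7 rad).
It fails at once if the vial is tipped over (more than 40 degrees) (angle between vial's own z axis and vertical above 0.7 rad).
It also fails if it takes over 141 s, if anything falls off the work surface, if the arm or the gripper's body presses on something with over 40 N, if the wrist force passes 120 N, or if a joint passes its speed limit or range.

### The arm

A 7-joint arm with a two-finger parallel gripper is mounted at the origin on the work surface. World frame = base frame: x ahead of the robot, y to its left, z up, the work surface at z = 0. Lengths are in m, angles in rad, forces in N, time in s.
With the tool pointing down it reaches from about 0.425 to 0.925 m from the base axis. Payload 6.8 kg.
Tool frame: the origin (TCP) lies at the very end of the fingers, on their centre line; the grasp point (between the pads) lies 19 mm behind it; z points along the fingers, y is the direction in which the jaws open and shut (so a half turn about z gives the same grasp; the last joint's range is limited). The gripper opens to 85 mm and grips with 20 to 120 N. Pads are 22 mm wide; open, the fingers measure 114 mm over their backs; the gripper's body (76 mm by 85 mm) begins 54 mm behind the grasp point. The pads swing forward as they close: fully open they stand 13 mm farther back than shut.
Start: joints at [0.996, 0.477, 0.022, 1.555, -0.011, 1.109, -0.083], TCP at [0.304, -0.603, 0.231] pointing down, gripper open.
Joint ranges: [-2.96, 2.96], [-0.34, 2.1], [-1.41, 1.46], [0.24, 2.44], [-1.37, 4.51], [0.17, 1.92], [-2.96, 2.96]. Speed limits (rad/s): [2.39, 2.39, 3.14, 3.14, 3.14, 3.14, 3.14].

### API

Orientations are given as a unit quaternion [w, x, y, z].
In Python, from station import bot gives the robot as it stands.
- The arm moves only by the tool move_arm, never from a script. Its argument "commands" is text: rows parted by semicolons, each of 7 numbers parted by spaces: the opening, from 0 (shut) to 1 (fully open), then the shift along the tool's x, y, z in cm, then the turn, a rotation vector about the tool's x, y, z in degrees. In form: gripper tx ty tz rx ry rz; .... A call has 1 to 12 rows; each row shifts and turns the commanded pose from where the row before left it, along the tool's axes as they then stand; what a row does not reach is not made up. A row lasts 1/12 s, in which the tool goes at most 41.7 mm and 7.16 degrees, less where a joint would pass 70% of its speed; a pose out of reach is approached as far as the arm can. A call with a gripper value outside its range is refused whole. The fingers move at their own pace and stop on an object; "force" is the grip in N (left out, the last holds). Time passes only in rows, so rows that do not move let the fingers close. It gives the time, the measured TCP pose, the force and the opening at its end, in the units of the state.
- bot.get_obs(): the state, without advancing time (a new reading comes with each control period).
- bot.read_camera(name): name is "side" or "top" or "wrist"; returns a dict with "img" (480x640x3 uint8, red, green, blue), "K" (3x3 intrinsics, pixels), "distortion" ([k1, k2, p1, p2, k3] as OpenCV has them; the pictures are not rectified), "rvec" (rotation vector, rad) and "tvec" (3), from world to camera coordinates, as OpenCV has them; the wrist camera has in their place "hand_eye" (4x4, takes a point from camera to tool coordinates, whose origin is the TCP and whose axes are the flange's). Camera axes: x right, y down, z forward; pixel columns grow to the right and rows downward; lengths in m; the calibration is good to about 2 mm. A picture is of the moment at which its call begins: read the wrist's pose just before it. There is no depth.
- bot.hand_in(): hands the job in, once; it reports no verdict.
The state is a dict: "t": time; "q": joint angles; "joint_vel": joint speeds; "joint_torque": joint torques, N m; "eef_pos": TCP position; "tool_rot": TCP orientation; "contact_force": force on the tool from outside, world axes, zero at the start; "torque": the same for the moment, N m; "gripper_width": opening from 0.0 (shut) to 1.0 (fully open).
Only numpy, scipy, OpenCV 4.12 (cv2) and the standard library are available. Lean on these libraries where they do the work, as an engineer would, in place of code of your own. Each camera call takes 0.05 s, during which the arm holds its last target. There are 200 camera calls.

## Working session

There is one attempt and no reset: what is moved stays moved. The work goes in short steps, Python scripts to look and compute and a tool call to move; the robot and the scene stay as the last step left them, time stands still between calls to the robot, and variables do not carry over. Pictures are saved under pics/ and viewed, about 12 in all and at most 16, crops included, and the job is handed in when it is done.

Besides the shell and the picture viewer there is one more tool, called after "Request:" as name(argument=value, ...) on one line, values as JSON. move_arm: Moves the arm, as the interface text tells. Its arguments: {"type":"object","properties":{"commands":{"type":"string"},"force":{"type":"number"}},"required":["commands"]}

```bash
ls; mkdir -p pics; python3 - <<'E'
from station import bot
import cv2
o=bot.get_obs(); print(o)
for n in("top","side"):
    c=bot.read_camera(n); cv2.imwrite(f"pics/{n}0.png",c["img"][:,:,::-1]); print(n,c["K"],c["distortion"],c["rvec"],c["tvec"])
E
```

```text
pics
{'t': 0.0, 'q': array([ 0.99589226,  0.47779972,  0.02238391,  1.55645736, -0.011486  ,
        1.10926961, -0.0831005 ]), 'joint_vel': array([ 2.77544723e-04,  5.77280994e-04, -1.59974138e-03,  1.12342738e-03,
        7.14614941e-04, -3.66451602e-04,  6.21158441e-05]), 'joint_torque': array([ 5.93978548e-04, -5.96446717e+01,  1.60772625e+00, -2.81191832e+01,
        1.23289702e-02,  9.34902637e-03, -1.22522715e-04]), 'eef_pos': array([ 0.30346916, -0.60228125,  0.23032433]), 'tool_rot': array([-8.55147361e-04,  9.72886162e-01,  2.31282728e-01, -2.89047478e-04]), 'contact_force': array([-0.16845682,  0.18210081, -0.14307761]), 'torque': array([ 0.01882427,  0.00020383, -0.0314286 ]), 'gripper_width': 0.9971767312540021}
top [[515.55476244   0.         326.47568669]
 [  0.         515.55476244 240.13431055]
 [  0.           0.           1.        ]] [-0.07985614  0.          0.          0.          0.        ] [ 2.14361555 -2.15418743  0.16666884] [0.0810622  0.50109629 1.25784884]
side [[525.22818481   0.         315.22990156]
 [  0.         525.22818481 235.46604144]
 [  0.           0.           1.        ]] [-0.13526301  0.          0.          0.          0.        ] [ 0.50963412 -2.81409789  0.98000297] [0.5204105  0.12372953 1.05776499]
```

View pics/top0.png

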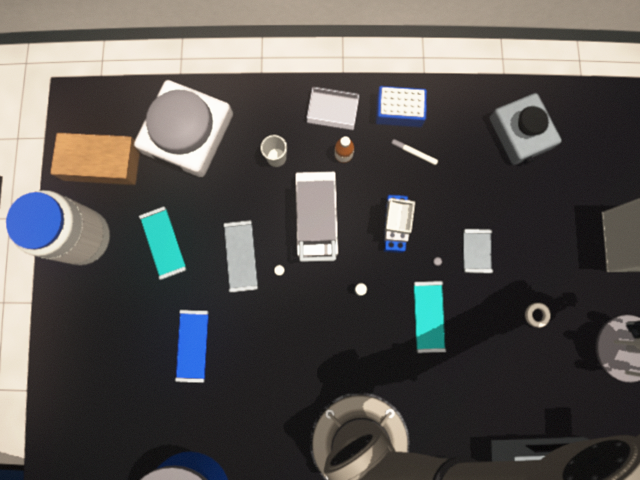

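View pics/side0.png

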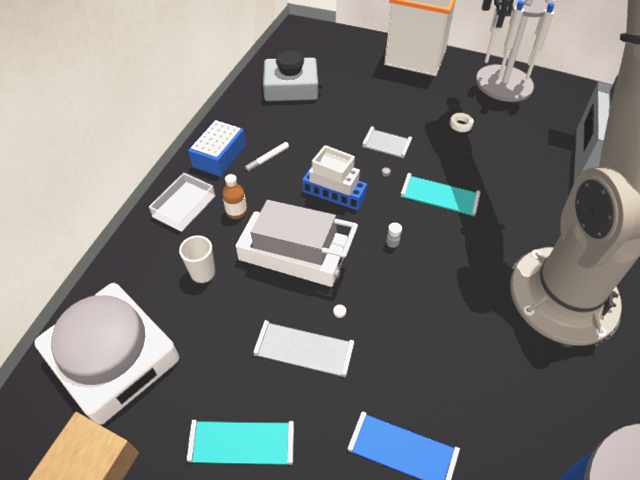

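Top view candidates:
- **Long dock:** the grey plate at (240,256). The turquoise (162,243) and (429,316) and the blue (192,346) are decoys.
- **Short dock:** the grey plate at (478,250).
- **Heater:** (317,216).
- **Stack:** (399,222).
- **Vial:** (361,289).
- **Bottle:** (344,148).

Next I'll confirm these in an enlarged crop and measure them.

```bash
cat > h.py <<'E'
import numpy as np,cv2
from scipy.spatial.transform import Rotation as R
from station import bot
def pose(o): 
    q=o["tool_rot"]; return R.from_quat([q[1],q[2],q[3],q[0]]).as_matrix(),np.array(o["eef_pos"])
def cam(name):
    """-> img(BGR), c2w R, centre, K, d"""
    o=bot.get_obs(); c=bot.read_camera(name); K,d=np.array(c["K"]),np.array(c["distortion"])
    if name=="wrist":
        Rt,p=pose(o); H=np.array(c["hand_eye"]); Rw=Rt@H[:3,:3]; C=Rt@H[:3,3]+p
    else:
        Rc=cv2.Rodrigues(np.array(c["rvec"]))[0]; Rw=Rc.T; C=-Rc.T@np.array(c["tvec"]).ravel()
    return c["img"][:,:,::-1].copy(),Rw,C,K,d
def onz(px,z,c):
    _,Rw,C,K,d=c; px=np.array(px,float).reshape(-1,1,2)
    u=cv2.undistortPoints(px,K,d).reshape(-1,2); r=np.c_[u,np.ones(len(u))]@Rw.T
    return (C+r*((z-C[2])/r[:,2])[:,None])
def proj(P,c):
    _,Rw,C,K,d=c; Rc=Rw.T
    return cv2.projectPoints(np.array(P,float).reshape(-1,1,3),cv2.Rodrigues(Rc)[0],-Rc@C,K,d)[0].reshape(-1,2)
def rect(mask,z,c,seed):
    n,l,s,_=cv2.connectedComponentsWithStats(mask.astype(np.uint8)); k=l[seed[1],seed[0]]
    if k==0: return None
    cn=max(cv2.findContours((l==k).astype(np.uint8),0,2)[0],key=cv2.contourArea)
    P=onz(cn,z,c)[:,:2]
    (x,y),(w,h),a=cv2.minAreaRect((P*1000).astype(np.float32))
    if w<h: w,h,a=h,w,a+90
    return dict(c=(round(x,1),round(y,1)),wh=(round(w,1),round(h,1)),deg=round((a+90)%180-90,1))
E
python3 - <<'E'
from h import *
c=cam("top"); im=c[0]; print(c[2])
hsv=cv2.cvtColor(im,cv2.COLOR_BGR2HSV)
br=(hsv[...,2]>70)&(hsv[...,1]<70)
print("long",rect(br,.006,c,(240,256))); print("short",rect(br,.006,c,(478,250)))
print("heater",rect(br,.055,c,(317,175)))
blue=(hsv[...,2]>50)&(hsv[...,1]>120); print("rackbits",rect(blue,.044,c,(395,245)))
m=(br|blue);print("stack", rect(m,.07,c,(399,215)))
print("vialcap",rect(br,.055,c,(361,289)))
cv2.imwrite("pics/crop1.png",cv2.resize(im[160:310,215:515],None,fx=2.66,fy=2.66,interpolation=cv2.INTER_CUBIC))
E
```

```text
[0.31223707 0.08948411 1.31694832]
long {'c': (467.2, 299.8), 'wh': (183.8, 75.9), 'deg': 5.7}
short {'c': (477.5, -311.9), 'wh': (117.5, 77.2), 'deg': -0.2}
heater {'c': (561.2, 103.7), 'wh': (230.4, 104.2), 'deg': 1.2}
rackbits {'c': (483.6, -92.5), 'wh': (55.2, 27.8), 'deg': 88.8}
stack {'c': (537.8, -101.2), 'wh': (144.4, 71.0), 'deg': -5.4}
vialcap {'c': (377.7, -5.0), 'wh': (29.4, 29.3), 'deg': 89.6}
```

View pics/crop1.png

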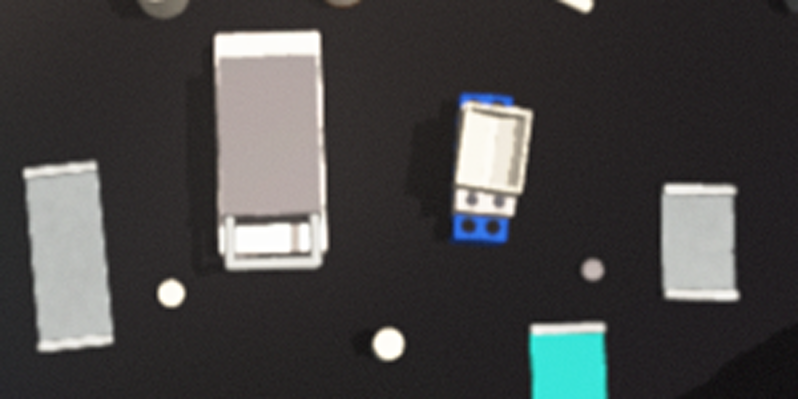

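Request:
move_arm(commands="1 0 0 -2 0 0 6; 1 0 0 -2 0 0 6; 1 0 0 -2 0 0 6; 1 0 0 -2 0 0 6; 1 0 0 -2 0 0 6; 1 1.2 -3.2 0 0 0 0; 1 1.2 -3.2 0 0 0 0; 1 1.2 -3.2 0 0 0 0; 1 1.2 -3.2 0 0 0 0; 1 1.2 -3.2 0 0 0 0; 1 1.2 -3.2 0 0 0 0; 1 1.2 -3.2 0 0 0 0")

```text
t: 1.15
eef_pos: [0.4006, -0.3822, 0.3311]
tool_rot: [-0.0, 1.0, -0.028, -0.0]
contact_force: [1.2, -0.4, 1.2]
gripper_width: 0.997
```

Request:
move_arm(commands="1 1.2 -3.2 0 0 0 0; 1 1.2 -3.2 0 0 0 0; 1 1.2 -3.2 0 0 0 0; 1 1.2 -3.2 0 0 0 0; 1 1.2 -3.2 0 0 0 0; 1 1.2 -3.2 0 0 0 0; 1 1.2 -3.2 0 0 0 0; 1 1.2 -3.2 0 0 0 0; 1 1.2 -3.2 0 0 0 0;1 0 0 0 0 0 0; 1 0 0 0 0 0 0")

```text
t: 2.07
eef_pos: [0.525, -0.1001, 0.331]
tool_rot: [-0.0, 1.0, -0.026, -0.0]
contact_force: [0.2, -0.0, 0.5]
gripper_width: 0.994
```

```bash
python3 - <<'E'
from h import *
c=cam("wrist"); cv2.imwrite("pics/w1.png",c[0]); print(c[2],bot.read_camera("wrist")["hand_eye"].round(3) if 1 else 0); o=bot.get_obs(); print(o["eef_pos"])
print(onz([[320,240],[0,240],[639,240],[320,0],[320,479]],0,c).round(3))
E
```

```text
[ 0.6044408  -0.10486331  0.47139274] [[ 0.    -0.951 -0.31   0.08 ]
 [ 1.     0.    -0.     0.001]
 [ 0.    -0.31   0.951 -0.14 ]
 [ 0.     0.     0.     1.   ]]
[ 0.5241566  -0.10334464  0.33102916]
[[ 0.45  -0.094  0.   ]
 [ 0.471  0.333  0.   ]
 [ 0.428 -0.517  0.   ]
 [ 0.722 -0.108  0.   ]
 [ 0.038 -0.072  0.   ]]
```

View pics/w1.png

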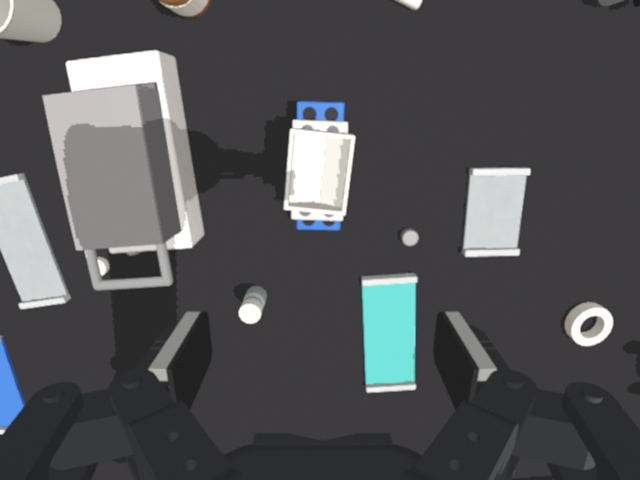

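The wrist view shows:
- **Trough:** rim corners at about (293,127), (354,136), (344,219) and (286,212).
- **Block:** its ends stick out at rows 121 and 220.
- **Rack:** corners at (297,101), (344,102), (341,230) and (298,230).
- **Short dock:** (495,212).
- **Vial:** (253,304).

```bash
cat >> h.py <<'E'
def quad(px,z,c):
    """corners ordered back-left, back-right, front-right, front-left"""
    P=onz(px,z,c)[:,:2]*1000; ax=(P[0]+P[1]-P[2]-P[3])/2
    return dict(c=P.mean(0).round(1),L=np.linalg.norm(ax).round(1),W=np.linalg.norm(P[0]+P[3]-P[1]-P[2]).round(1)/2,deg=np.degrees(np.arctan2(ax[1],ax[0])).round(1))
E
python3 - <<'E'
from h import *
c=cam("wrist"); print(bot.get_obs()["eef_pos"])
print("trough",quad([[293,127],[354,136],[344,219],[286,212]],.112,c))
print("block",quad([[292,121],[348,122],[343,220],[291,219]],.078,c))
print("rack",quad([[297,101],[344,102],[341,230],[298,230]],.044,c))
print("sdock",quad([[470,168],[530,168],[519,256],[464,255]],.014,c))
print("vial",onz([[252,312]],.055,c))
# bars, brightest regions, in the top view
t=cam("top"); g=cv2.cvtColor(t[0],cv2.COLOR_BGR2GRAY)
for nm,(x0,y0,x1,y1) in dict(long=(215,210,265,300),short=(455,220,500,280)).items():
    _,m=cv2.threshold(g[y0:y1,x0:x1],0,255,cv2.THRESH_OTSU); M=np.zeros(g.shape,bool); M[y0:y1,x0:x1]=m>0
    print(nm,rect(M,.008,t,((x0+x1)//2,(y0+y1)//2)))
print("heater base/hood top-view px",proj([[.67,.104,.055]],t))
for n,q in dict(top=t,wrist=c,side=cam("side")).items():
    print(n)
    if n=="top": cr=q[0][160:280,280:360]; cv2.imwrite("pics/ht.png",cv2.resize(cr,None,fx=5,fy=5,interpolation=cv2.INTER_CUBIC))
    if n=="side": cr=q[0][190:290,225:365]; cv2.imwrite("pics/hs.png",cv2.resize(cr,None,fx=5,fy=5,interpolation=cv2.INTER_CUBIC))
E
python3 -c "
import cv2,numpy as np
a=cv2.imread('pics/ht.png');b=cv2.imread('pics/hs.png');print(a.shape,b.shape)"
```

```text
[ 0.52404599 -0.10391141  0.33110142]
trough {'c': array([ 548.4, -102.6]), 'L': np.float64(77.7), 'W': np.float64(55.1), 'deg': np.float64(-9.2)}
block {'c': array([ 545.8, -101.5]), 'L': np.float64(98.3), 'W': np.float64(54.15), 'deg': np.float64(-5.2)}
rack {'c': array([ 544.6, -102.7]), 'L': np.float64(139.3), 'W': np.float64(48.85), 'deg': np.float64(-3.8)}
sdock {'c': array([ 475.3, -313.3]), 'L': np.float64(110.0), 'W': np.float64(72.1), 'deg': np.float64(-1.1)}
vial [[ 0.3808597 -0.0116738  0.055    ]]
long {'c': (467.1, 298.8), 'wh': (179.2, 72.4), 'deg': 5.6}
short {'c': (480.0, -331.4), 'wh': (154.1, 82.3), 'deg': -0.1}
heater base/hood top-view px [[316.10980183 173.11752276]]
top
wrist
side
(600, 400, 3) (500, 700, 3)
```

View pics/ht.png

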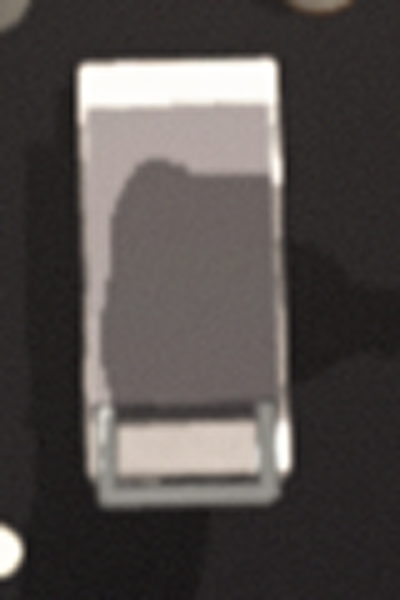

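View pics/hs.png

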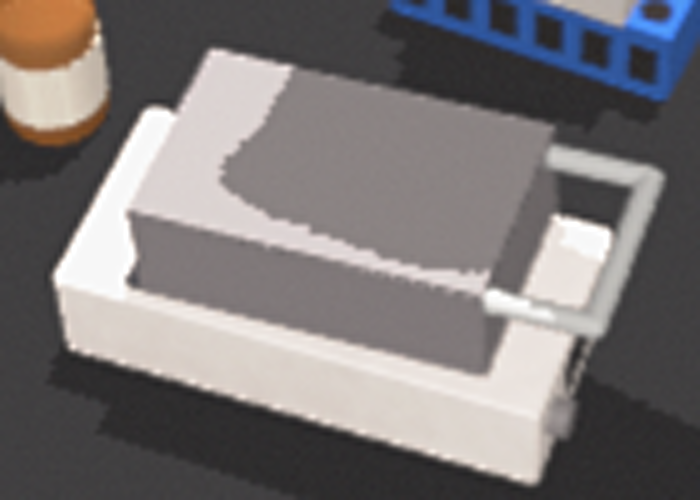

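The enlarged views confirm the heater, with the hood essentially shut. In the top view (before cropping) the base corners are at about (295.5,172.4), (335.5,171.6), (338.4,254.4) and (297.5,254.8), and the bar centre is at (318,258.6).

```bash
python3 - <<'E'
from h import *
t=cam("top"); s=cam("side")
T=lambda p:np.array(p)/5.+[280,160]
S=lambda p:np.array(p)/5.+[225,190]
print(quad(T([[77,62],[278,58],[292,472],[87,474]]),.055,t))
print(quad(S([[55,283],[152,105],[613,232],[545,410]]),.055,s))
a=T([[190,493]]);b=S([[631,252]])
# triangulate
def P(c,px): 
    u=cv2.undistortPoints(np.array(px,float).reshape(-1,1,2),c[3],c[4]).reshape(2); return c[2],c[1]@np.r_[u,1]
(c1,d1),(c2,d2)=P(t,a),P(s,b); A=np.c_[d1,-d2]; k=np.linalg.lstsq(A,c2-c1,rcond=None)[0]; print("bar",c1+d1*k[0],c2+d2*k[1])
print("bottle cap z.11",onz([[345,140]],.11,t))
E
```

```text
{'c': array([567.9, 102.8]), 'L': np.float64(210.2), 'W': np.float64(101.3), 'deg': np.float64(1.5)}
{'c': array([566.4, 104.6]), 'L': np.float64(207.9), 'W': np.float64(97.8), 'deg': np.float64(2.0)}
bar [0.44732865 0.09945585 0.1050256 ] [0.44418657 0.09912258 0.10467261]
bottle cap z.11 [[0.73793337 0.03256756 0.11      ]]
```

```bash
cat >> h.py <<'E'
def go(x,y,z,yaw=None):
    """print needed turn about tool z, then shift (cm) along tool axes after the turn; yaw of tool x in deg"""
    o=bot.get_obs(); Rt,p=pose(o); y0=np.degrees(np.arctan2(Rt[1,0],Rt[0,0])); yaw=y0 if yaw is None else yaw
    a=np.radians(yaw); X=np.array([np.cos(a),np.sin(a),0]); Y=np.array([np.sin(a),-np.cos(a),0]); d=(np.array([x,y,z])/1000-p)*100
    print("t",round(o["t"],1),"p",(p*1000).round(1),"yaw",y0.round(2),"tilt",np.degrees(np.arccos(-Rt[2,2])).round(2),"rz",(y0-yaw).round(2),"shift",(d@X).round(2),(d@Y).round(2),(-d[2]).round(2),"F",np.round(o["contact_force"],1),"g",round(o["gripper_width"],3))
E
python3 -c "
from h import *
go(548.4,-102.6,83,-7.5)"
```

```text
t 2.4 p [ 524.2 -103.7  331.3] yaw -3.37 tilt 0.01 rz 4.13 shift 2.38 -0.42 24.83 F [ 0.1 -0.7 -0.4] g 1.002
```

Request:
move_arm(commands="1 2.4 -0.4 0 0 0 4; 1 0 0 3.8 0 0 0; 1 0 0 3.8 0 0 0; 1 0 0 3.8 0 0 0; 1 0 0 3.8 0 0 0; 1 0 0 3.8 0 0 0; 1 0 0 3 0 0 0; 1 0 0 1.8 0 0 0; 1 0 0 1 0 0 0; 1 0 0 0 0 0 0; 1 0 0 0 0 0 0", force=25)

```text
t: 3.33
eef_pos: [0.5491, -0.1002, 0.0838]
tool_rot: [0.0, 0.998, -0.064, 0.0]
contact_force: [-0.2, 0.7, 0.9]
gripper_width: 1.0
```

Request:
move_arm(commands="0.6 0 0 0 0 0 0; 0.6 0 0 0 0 0 0;0.4 0 0 0 0 0 0; 0.4 0 0 0 0 0 0; 0.4 0 0 0 0 0 0; 0.4 0 0 0 0 0 0; 0.4 0 0 0 0 0 0; 0.4 0 0 0 0 0 0; 0.4 0 0 0 0 0 0; 0.4 0 0 0 0 0 0")

```text
t: 4.17
eef_pos: [0.55, -0.0999, 0.085]
tool_rot: [0.0, 0.998, -0.063, 0.002]
contact_force: [-1.1, 0.9, 7.3]
gripper_width: 0.672
```

Request:
move_arm(commands="0.4 0 0 -1 0 0 0; 0.4 0 0 -1 0 0 0; 0.4 0 0 -2 0 0 0; 0.4 0 0 -3 0 0 0; 0.4 0 0 -3 0 0 0; 0.4 0 0 -3 0 0 0; 0.4 0 0 -2 0 0 0; 0.4 0 0 0 0 0 0;0.4 0 0 0 0 0 0")

```text
t: 4.92
eef_pos: [0.5493, -0.1, 0.2352]
tool_rot: [0.0, 0.998, -0.063, 0.002]
contact_force: [-0.2, 0.1, -2.5]
gripper_width: 0.674
```

```bash
python3 - <<'E'
from h import *
go(476.4,-312.5,150,-7)
c=cam("wrist"); cv2.imwrite("pics/w2.png",c[0])
E
```

```text
t 4.9 p [ 549.3 -100.   235.2] yaw -7.26 tilt 0.19 rz -0.26 shift -4.65 21.98 8.52 F [-0.2  0.1 -2.5] g 0.674
```

View pics/w2.png

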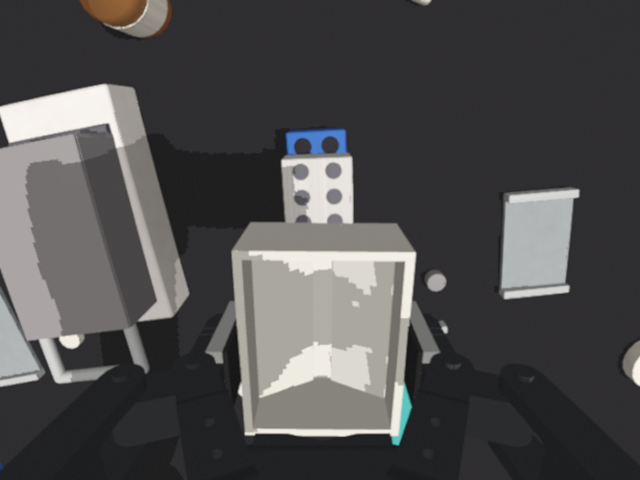

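The trough is held squarely, with rim corners at about (234,255), (414,255), (402,434) and (247,434). The block and rack are undisturbed beneath it. The short dock is at (540,243).

```bash
python3 - <<'E'
from h import *
c=cam("wrist")
print(quad([[234,255],[414,255],[402,434],[247,434]],.262,c))
print("sdock",quad([[501,192],[579,189],[570,290],[500,298]],.014,c))
go(476.4,-312.5,250,-1)
E
```

```text
{'c': array([ 550.9, -101.5]), 'L': np.float64(70.3), 'W': np.float64(56.05), 'deg': np.float64(-7.0)}
sdock {'c': array([ 478.2, -307.3]), 'L': np.float64(109.3), 'W': np.float64(75.85), 'deg': np.float64(-0.1)}
t 5.0 p [547.9 -99.9 232.6] yaw -7.25 tilt 0.08 rz -6.25 shift -6.77 21.38 -1.74 F [-0.3  0.8 -1.6] g 0.673
```

Request:
move_arm(commands="0.4 0 0 0 0 0 -3.2; 0.4 0 0 0 0 0 -3.2; 0.4 -0.9 2.6 0 0 0 0; 0.4 -0.9 2.7 0 0 0 0; 0.4 -0.9 2.7 0 0 0 0; 0.4 -0.9 2.7 0 0 0 0; 0.4 -0.9 2.7 0 0 0 0; 0.4 -0.9 2.7 1.5 0 0 0; 0.4 -0.9 2.7 1.5 0 0 0; 0.4 -0.7 2.4 1.5 0 0 0; 0.4 0 0 3 0 0 0; 0.4 0 0 3 0 0 0")

```text
t: 6.02
eef_pos: [0.474, -0.313, 0.1266]
tool_rot: [0.0, 1.0, -0.01, -0.0]
contact_force: [0.4, 2.2, -1.3]
gripper_width: 0.675
```

Request:
move_arm(commands="0.4 0 0 3 0 0 0; 0.4 0 0 2 0 0 0; 0.4 0 0 0 0 0 0; 0.4 0 0 0 0 0 0; 0.4 0 0 0 0 0 0;0.4 0 0 0 0 0 0")

```text
t: 6.52
eef_pos: [0.4765, -0.3113, 0.0797]
tool_rot: [0.001, 1.0, -0.007, 0.001]
contact_force: [0.1, -0.1, -0.6]
gripper_width: 0.672
```

```bash
python3 - <<'E'
from h import *
go(475,-311.5,14,-1)
E
```

```text
t 6.5 p [ 476.5 -311.3   79.7] yaw -0.86 tilt 0.13 rz 0.14 shift -0.15 0.02 6.57 F [ 0.1 -0.1 -0.6] g 0.672
```

Request:
move_arm(commands="0.4 -0.15 0 2 0 0 0; 0.4 0 0 2 0 0 0; 0.4 0 0 1.5 0 0 0; 0.4 0 0 0.6 0 0 0; 0.4 0 0 0.3 0 0 0; 0.4 0 0 0 0 0 0; 0.4 0 0 0 0 0 0;0.4 0 0 0 0 0 0")

```text
t: 7.18
eef_pos: [0.4749, -0.3113, 0.0155]
tool_rot: [0.001, 1.0, -0.008, 0.001]
contact_force: [0.5, -0.7, -1.1]
gripper_width: 0.677
```

Request:
move_arm(commands="0.4 0 0 0.2 0 0 0; 0.4 0 0 0 0 0 0; 0.4 0 0 0 0 0 0")

```text
t: 7.43
eef_pos: [0.4749, -0.3113, 0.0131]
tool_rot: [0.0, 1.0, -0.008, 0.001]
contact_force: [-0.0, -0.3, 3.6]
gripper_width: 0.669
```

Request:
move_arm(commands="0.8 0 0 0 0 0 0; 1 0 0 0 0 0 0; 1 0 0 0 0 0 0; 1 0 0 0 0 0 0; 1 0 0 -2 0 0 0; 1 0 0 -4 0 0 0; 1 0 0 -4 0 0 0; 1 0 0 -4 0 0 0; 1 0 0 -4 0 0 0; 1 0 0 -4 0 0 0; 1 0 0 0 0 0 0")

```text
t: 8.35
eef_pos: [0.4779, -0.3129, 0.2408]
tool_rot: [0.003, 1.0, -0.008, 0.006]
contact_force: [1.2, -0.5, 0.1]
gripper_width: 0.997
```

```bash
python3 - <<'E'
from h import *
go(444,100,230,2)
c=cam("wrist"); t=cam("top")
a=c[0]; b=cv2.resize(t[0][200:300,420:540],None,fx=4,fy=4); cv2.imwrite("pics/w3.png",np.hstack([a[:,200:600],b[:400].copy() if 0 else cv2.resize(b,(400,333))[:480] if 0 else np.vstack([b,np.zeros((80,480,3),np.uint8)])[:, :400]]))
E
```

```text
t 8.3 p [ 477.9 -312.9  240.8] yaw -0.87 tilt 0.78 rz -2.87 shift -1.95 -41.38 1.08 F [ 1.2 -0.5  0.1] g 0.997
```

View pics/w3.png

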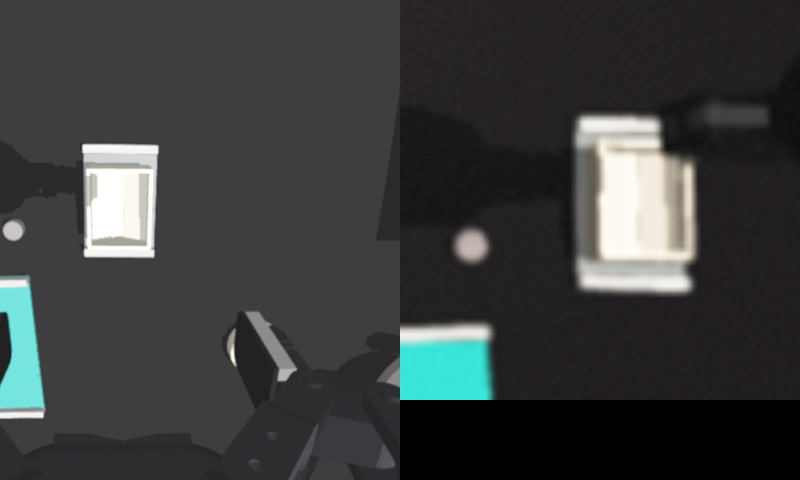

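Left half (wrist view): the dock's bar corners are at (283,145), (358,146), (354,257) and (284,257). The trough rim corners are at (285,169), (355,168), (353,248) and (286,249). It sits flat between the bars. I'll check the numbers while parked over it.

```bash
python3 - <<'E'
from h import *
c=cam("wrist")
D=quad([[283,145],[358,146],[354,257],[284,257]],.014,c);T=quad([[285,169],[355,168],[353,248],[286,249]],.040,c); print(D,T)
go(444,100,230,2)
E
```

```text
{'c': array([ 472.7, -309.9]), 'L': np.float64(107.2), 'W': np.float64(68.25), 'deg': np.float64(-1.7)} {'c': array([ 473.1, -310. ]), 'L': np.float64(72.1), 'W': np.float64(60.1), 'deg': np.float64(-1.3)}
t 8.5 p [ 473.8 -310.7  232.3] yaw -0.86 tilt 0.02 rz -2.86 shift -1.55 -41.15 0.23 F [-0.1  0.5 -1.5] g 0.998
```

The trough agrees with the dock to within 1 mm. Next is the hood, so I'm checking the joint headroom for the ±90° and 180° yaws.

```bash
python3 - <<'E'
from h import *
o=bot.get_obs(); print(np.degrees(o["q"]).round(1)); go(444,100,230,-88)
E
```

```text
[ 31.8  17.3  -5.9 103.9   2.1  58.9 -65.8]
t 8.5 p [ 473.8 -310.7  232.3] yaw -0.86 tilt 0.02 rz 87.14 shift -41.15 1.55 0.23 F [-0.1  0.5 -1.5] g 0.998
```

Request:
move_arm(commands="0.4 -0.3 -3.7 0 0 0 0; 0.4 -0.3 -3.7 0 0 0 0; 0.4 -0.3 -3.7 0 0 0 0; 0.4 -0.3 -3.7 0 0 0 0; 0.4 -0.3 -3.7 0 0 0 0; 0.4 -0.3 -3.7 0 0 0 0; 0.4 -0.3 -3.7 0 0 0 0; 0.4 -0.3 -3.7 0 0 0 0; 0.4 -0.4 -3.7 0 0 0 0; 0.4 -0.4 -3.7 0 0 0 0; 0.4 -0.4 -3.7 0 0 0 0; 0.4 0 0 0 0 0 -7")

```text
t: 9.5
eef_pos: [0.4419, 0.1043, 0.2309]
tool_rot: [-0.002, 0.998, 0.056, -0.001]
contact_force: [0.3, -0.2, -0.4]
gripper_width: 0.402
```

Request:
move_arm(commands="0.4 0 0 0 0 0 -7; 0.4 0 0 0 0 0 -7; 0.4 0 0 0 0 0 -7; 0.4 0 0 0 0 0 -7; 0.4 0 0 0 0 0 -7; 0.4 0 0 0 0 0 -7; 0.4 0 0 0 0 0 -7; 0.4 0 0 0 0 0 -7; 0.4 0 0 0 0 0 -7; 0.4 0 0 0 0 0 -7; 0.4 0 0 0 0 0 -7; 0.4 0 0 0 0 0 -7")

```text
t: 10.5
eef_pos: [0.4428, 0.0963, 0.2303]
tool_rot: [-0.001, 0.704, 0.71, -0.002]
contact_force: [0.4, -0.2, -0.2]
gripper_width: 0.398
```

Request:
move_arm(commands="0.4 0 0 0 0 0 -2; 0.4 0 0 0 0 0 0; 0.4 0 0 0 0 0 0;0.4 0 0 0 0 0 0")

```text
t: 10.83
eef_pos: [0.4436, 0.0965, 0.2314]
tool_rot: [-0.001, 0.694, 0.72, -0.001]
contact_force: [-0.3, 0.6, 0.3]
gripper_width: 0.399
```

```bash
python3 - <<'E'
from h import *
go(444,100,80,91.7)
c=cam("wrist"); cv2.imwrite("pics/w4.png",c[0]); print(np.degrees(bot.get_obs()["q"]).round(1))
b=proj([[.444,.062,.1],[.444,.138,.1]],c); print(b)
E
```

```text
t 10.8 p [443.6  96.5 231.4] yaw 92.07 tilt 0.11 rz 0.37 shift 0.35 0.05 15.14 F [-0.3  0.6  0.3] g 0.399
[  9.9   8.9 -32.7 116.2   5.7  56.5 -23.5]
[[321.47548003 270.61343324]
 [325.41268073 168.72187229]]
```

View pics/w4.png

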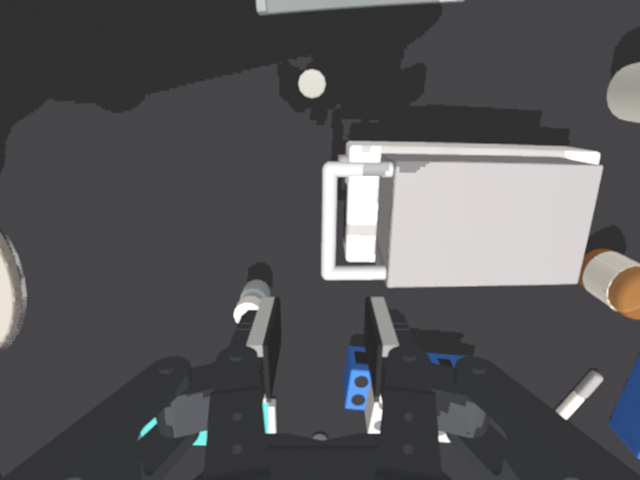

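The bar runs from (329,165) to (329,277), so it lies about 3 mm further ahead, at x≈447. The vial at (250,300) is clear. I'll lower onto the bar and pinch.

Request:
move_arm(commands="0.4 0.3 0.3 3 0 0 0; 0.4 0 0 3.5 0 0 0; 0.4 0 0 3.5 0 0 0; 0.4 0 0 3 0 0 0; 0.4 0 0 2 0 0 0; 0.4 0 0 0 0 0 0; 0.4 0 0 0 0 0 0", force=40)

```text
t: 11.47
eef_pos: [0.4463, 0.0998, 0.0818]
tool_rot: [-0.001, 0.694, 0.72, -0.001]
contact_force: [0.9, 0.2, 1.0]
gripper_width: 0.406
```

Request:
move_arm(commands="0 0 0 0 0 0 0; 0 0 0 0 0 0 0; 0 0 0 0 0 0 0; 0 0 0 0 0 0 0; 0 0 0 0 0 0 0; 0 0 0 0 0 0 0")

```text
t: 11.97
eef_pos: [0.4476, 0.1001, 0.0829]
tool_rot: [0.0, 0.694, 0.72, 0.001]
contact_force: [-0.6, 0.9, 1.7]
gripper_width: 0.103
```

Request:
move_arm(commands="0 0 0.4 -1.3 0 0 0; 0 0 0.45 -1.3 0 0 0; 0 0 1.2 -2.45 0 0 0; 0 0 1.53 -2.27 0 0 0; 0 0 1.83 -2.04 0 0 0; 0 0 0 0 0 0 0; 0 0 0 0 0 0 0")

```text
t: 12.55
eef_pos: [0.5026, 0.1014, 0.1769]
tool_rot: [0.001, 0.694, 0.72, 0.001]
contact_force: [0.9, -0.5, 0.1]
gripper_width: 0.097
```

Request:
move_arm(commands="0 0 2.1 -1.76 0 0 0; 0 0 2.32 -1.45 0 0 0; 0 0 2.51 -1.12 0 0 0; 0 0 2.64 -0.75 0 0 0; 0 0 2.71 -0.38 0 0 0; 0 0 2.74 0 0 0 0; 0 0 2.71 0.38 0 0 0; 0 0 0 0 0 0 0; 0 0 0 0 0 0 0")

```text
t: 13.3
eef_pos: [0.6804, 0.1065, 0.226]
tool_rot: [0.001, 0.695, 0.719, 0.0]
contact_force: [3.6, -3.4, 3.2]
gripper_width: 0.1
```

```bash
python3 - <<'E'
from h import *
go(447.5,100,82,91.7)
c=cam("side"); cv2.imwrite("pics/s2.png",c[0][100:400,150:550])
E
```

```text
t 13.3 p [680.4 106.5 226. ] yaw 92.02 tilt 0.16 rz 0.32 shift 0.04 -23.3 14.4 F [ 3.6 -3.4  3.2] g 0.1
```

View pics/s2.png

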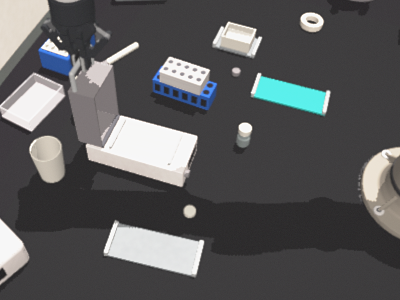

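The side view shows the hood standing upright, the plate exposed, and the bottle and vial upright. I'll release it and go over to the block.

Request:
move_arm(commands="0.4 0 0 0 0 0 0; 0.4 0 0 0 0 0 0; 0.4 0 0 0 0 0 0; 0.4 0 0 -2 0 0 0; 0.4 0 0 -3 0 0 0; 0.4 0 0 -3 0 0 0; 1 -2 -2 0 0 0 0; 1 -3 -2 0 0 0 0; 1 -3 -2 0 0 0 0; 1 -3 -2 0 0 0 0; 1 -3 -2 0 0 0 0; 1 -3 -2 0 0 0 0")

```text
t: 14.35
eef_pos: [0.5629, -0.0665, 0.3064]
tool_rot: [-0.0, 0.693, 0.721, -0.0]
contact_force: [0.4, -0.5, -1.1]
gripper_width: 1.003
```

Request:
move_arm(commands="1 -3.4 -1.2 0 0 0 0; 1 0 0 0 0 0 -7; 1 0 0 0 0 0 -7; 1 0 0 0 0 0 -7; 1 0 0 0 0 0 -7; 1 0 0 0 0 0 -7; 1 0 0 0 0 0 -7; 1 0 0 0 0 0 -7; 1 0 0 0 0 0 -7; 1 0 0 0 0 0 -7; 1 0 0 0 0 0 -7; 1 0 0 0 0 0 -7")

```text
t: 15.35
eef_pos: [0.5533, -0.0995, 0.3064]
tool_rot: [-0.0, 0.091, 0.996, 0.0]
contact_force: [0.6, 0.4, 0.1]
gripper_width: 1.001
```

Request:
move_arm(commands="1 0 0 0 0 0 -6; 1 0 0 0 0 0 0; 1 0 0 0 0 0 0;1 0 0 0 0 0 0")

```text
t: 15.68
eef_pos: [0.5537, -0.1001, 0.3066]
tool_rot: [-0.0, 0.044, 0.999, 0.0]
contact_force: [-0.5, 0.1, 0.8]
gripper_width: 1.0
```

```bash
python3 - <<'E'
from h import *
go(546,-101.5,61,175)
c=cam("wrist"); t=cam("top"); print(np.degrees(bot.get_obs()["q"]).round(1))
a=cv2.resize(t[0][150:270,285:425],None,fx=3,fy=4) if 0 else cv2.resize(t[0][155:275,285:365],None,fx=4,fy=4,interpolation=cv2.INTER_CUBIC)
cv2.imwrite("pics/w5.png",np.hstack([c[0][:,120:600],a]))
E
```

```text
t 15.7 p [ 553.7 -100.1  306.6] yaw 174.99 tilt 0.02 rz -0.01 shift 0.75 -0.21 24.56 F [-0.5  0.1  0.8] g 1.0
[ 35.9  17.3 -39.6  97.3  11.7  69.6  78.5]
```

View pics/w5.png

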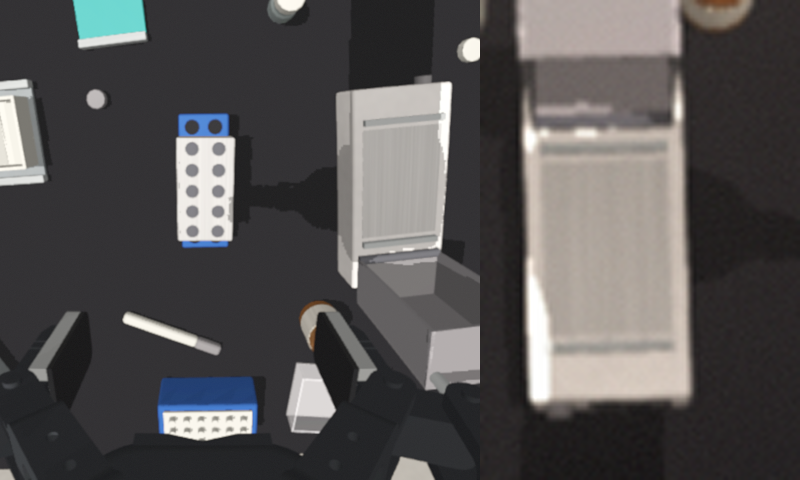

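The wrist view (columns shifted by 120) shows the block-top corners at (298,138), (355,137), (352,241) and (296,240). The plate bars' ends are at (483,122)–(564,116) and (481,246)–(560,236). The top crop shows the bars at rows 148 and 346.

```bash
python3 - <<'E'
from h import *
c=cam("wrist"); t=cam("top")
print("block",quad([[352,241],[298,240],[296,138],[355,137]],.078,c))
print("rack front",onz([[299,114],[348,115]],.044,c)*1000)
print("plate w",quad([[560,236],[481,246],[483,122],[564,116]],.062,c))
T=lambda p:(np.array(p,float)-[480,0])/4+[285,155]
print("plate t",quad(T([[540,148],[668,146],[673,346],[552,347]]),.062,t))
print("base t front",onz(T([[526,402],[691,402]]),.055,t)*1000)
E
```

```text
block {'c': array([546.6, -97.1]), 'L': np.float64(99.5), 'W': np.float64(53.85), 'deg': np.float64(-5.1)}
rack front [[ 474.18052419 -116.71345018   44.        ]
 [ 479.28279648  -68.62248286   44.        ]]
plate w {'c': array([557.4, 101.5]), 'L': np.float64(124.6), 'W': np.float64(82.9), 'deg': np.float64(2.1)}
plate t {'c': array([557. , 101.8]), 'L': np.float64(126.0), 'W': np.float64(77.15), 'deg': np.float64(2.2)}
base t front [[460.81866033 152.80362201  55.        ]
 [460.36193275  51.17964401  55.        ]]
```

Request:
move_arm(commands="1 0.7 0.05 3.5 0 0 0; 1 0 0 3.8 0 0 0; 1 0 0 3.8 0 0 0; 1 0 0 3.8 0 0 0; 1 0 0 3.8 0 0 0; 1 0 0 3.5 0 0 0; 1 0 0 2.5 0 0 0; 1 0 0 1.2 0 0 0; 1 0 0 0 0 0 0; 1 0 0 0 0 0 0", force=60)

```text
t: 16.72
eef_pos: [0.5476, -0.099, 0.0482]
tool_rot: [0.0, 0.042, 0.999, 0.0]
contact_force: [0.2, 0.4, 0.4]
gripper_width: 1.003
```

Request:
move_arm(commands="0.7 0 0 0 0 0 0; 0.7 0 0 0 0 0 0; 0.6 0 0 0 0 0 0; 0.5 0 0 0 0 0 0; 0.4 0 0 0 0 0 0; 0.4 0 0 0 0 0 0; 0.4 0 0 0 0 0 0; 0.4 0 0 0 0 0 0")

```text
t: 17.38
eef_pos: [0.5486, -0.0991, 0.0498]
tool_rot: [0.002, 0.042, 0.999, -0.0]
contact_force: [-0.7, 0.9, 6.9]
gripper_width: 0.622
```

Request:
move_arm(commands="0.4 0 0 -0.5 0 0 0; 0.4 0 0 -1.5 0 0 0; 0.4 0 0 -3 0 0 0; 0.4 0 0 -3 0 0 0; 0.4 0 0 -3 0 0 0; 0.4 0 0 -1.5 0 0 0; 0.4 0 0 0 0 0 0; 0.4 0 0 0 0 0 0;0.4 0 0 0 0 0 0")

```text
t: 18.13
eef_pos: [0.5458, -0.0996, 0.1714]
tool_rot: [-0.001, 0.042, 0.999, -0.0]
contact_force: [-0.3, -0.8, -2.0]
gripper_width: 0.62
```

```bash
python3 - <<'E'
from h import *
go(557.5,102.2,170,181.9)
c=cam("wrist"); cv2.imwrite("pics/w6.png",c[0])
E
```

```text
t 18.1 p [545.8 -99.6 171.4] yaw 175.13 tilt 0.13 rz -6.77 shift -1.84 20.13 0.14 F [-0.3 -0.8 -2. ] g 0.62
```

View pics/w6.png

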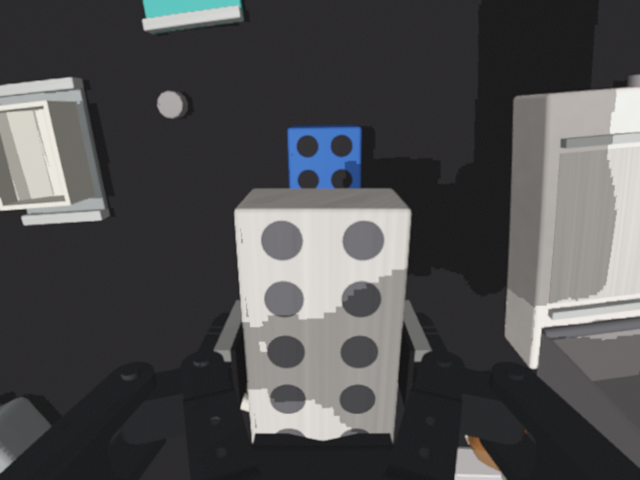

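The block is held squarely. Its middle hole pair is at row 351 and its near top edge at row 210, columns 237–409.

```bash
python3 - <<'E'
from h import *
c=cam("wrist"); print(onz([[322.5,351],[237,210],[409,210]],.1995,c)*1000)
go(557.5,102.2,170,181.9)
E
```

```text
[[ 542.13548749  -99.56585793  199.5       ]
 [ 491.97678936 -120.62674925  199.5       ]
 [ 496.26372994  -70.08431701  199.5       ]]
t 18.2 p [545.8 -99.3 171. ] yaw 175.15 tilt 0.18 rz -6.75 shift -1.84 20.1 0.1 F [-0.1 -0.  -3.2] g 0.619
```

Request:
move_arm(commands="0.4 0 0 0 0 0 -3.4; 0.4 0 0 0 0 0 -3.4; 0.4 -0.3 2.8 0 0 0 0; 0.4 -0.3 2.8 0 0 0 0; 0.4 -0.3 2.9 0 0 0 0; 0.4 -0.3 2.9 0 0 0 0; 0.4 -0.3 2.9 0 0 0 0; 0.4 -0.3 2.9 0 0 0 0; 0.4 -0.3 2.9 0 0 0 0; 0.4 0 0 2 0 0 0; 0.4 0 0 3 0 0 0; 0.4 0 0 0 0 0 0")

```text
t: 19.23
eef_pos: [0.5571, 0.1015, 0.1168]
tool_rot: [-0.005, -0.018, 1.0, -0.001]
contact_force: [-1.2, -1.2, -4.3]
gripper_width: 0.618
```

Request:
move_arm(commands="0.4 0 0 0 0 0 0; 0.4 0 0 0 0 0 0; 0.4 0 0 0 0 0 0")

```text
t: 19.48
eef_pos: [0.5621, 0.1023, 0.1239]
tool_rot: [0.001, -0.017, 1.0, 0.0]
contact_force: [0.4, -0.1, -3.1]
gripper_width: 0.621
```

```bash
python3 - <<'E'
from h import *
go(560,102.2,62,181.9)
E
```

```text
t 19.5 p [562.1 102.3 123.9] yaw -178.1 tilt 0.1 rz -360.0 shift 0.21 -0.0 6.19 F [ 0.4 -0.1 -3.1] g 0.621
```

Request:
move_arm(commands="0.4 0.2 0 2 0 0 0; 0.4 0 0 2 0 0 0; 0.4 0 0 1.2 0 0 0; 0.4 0 0 0.6 0 0 0; 0.4 0 0 0.2 0 0 0; 0.4 0 0 0 0 0 0; 0.4 0 0 0 0 0 0; 0.4 0 0 0 0 0 0")

```text
t: 20.15
eef_pos: [0.56, 0.1026, 0.0637]
tool_rot: [0.001, -0.017, 1.0, 0.0]
contact_force: [-0.6, -0.8, -3.3]
gripper_width: 0.619
```

Request:
move_arm(commands="0.4 0 0 0.15 0 0 0; 0.4 0 0 0.15 0 0 0; 0.4 0 0 0 0 0 0; 0.4 0 0 0 0 0 0")

```text
t: 20.48
eef_pos: [0.5598, 0.1024, 0.0608]
tool_rot: [0.001, -0.017, 1.0, -0.0]
contact_force: [-2.6, -0.4, 5.2]
gripper_width: 0.621
```

Request:
move_arm(commands="0.8 0 0 0 0 0 0; 1 0 0 0 0 0 0; 1 0 0 0 0 0 0; 1 0 0 0 0 0 0; 1 0 0 -2 0 0 0; 1 0 0 -4 0 0 0; 1 0 0 -4 0 0 0; 1 0 0 -4 0 0 0; 1 0 0 -4 0 0 0; 1 0 0 -4 0 0 0; 1 0 0 0 0 0 0; 1 0 0 0 0 0 0")

```text
t: 21.48
eef_pos: [0.5606, 0.1029, 0.2824]
tool_rot: [0.003, -0.017, 1.0, 0.0]
contact_force: [-0.6, 0.1, -0.5]
gripper_width: 0.995
```

```bash
python3 - <<'E'
from h import *
go(680,106,330,91.7)
c=cam("wrist"); cv2.imwrite("pics/w7.png",c[0])
E
```

```text
t 21.5 p [560.6 102.9 282.4] yaw -178.07 tilt 0.32 rz -269.77 shift -0.04 11.94 -4.76 F [-0.6  0.1 -0.5] g 0.995
```

View pics/w7.png

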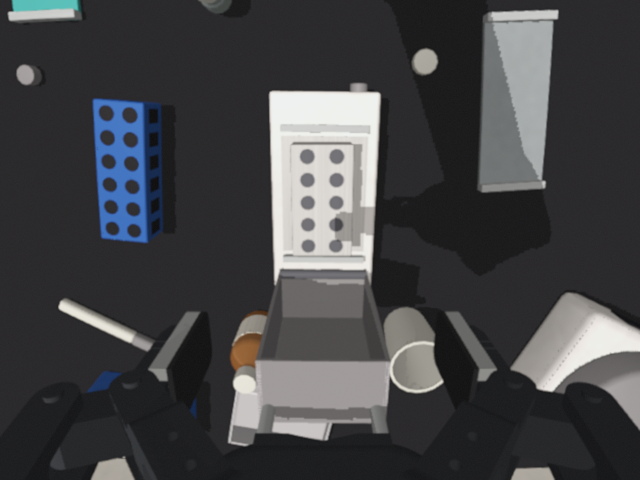

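The block's top corners are at (291,143), (354,142), (352,256) and (292,256), between bars at rows 129 and 261. The rack-top corners are at (94,99), (146,102), (148,241) and (102,236). The long dock corners are at (486,13), (558,12), (545,186) and (478,190).

```bash
python3 - <<'E'
from h import *
c=cam("wrist")
print("block",quad([[352,256],[292,256],[291,143],[354,142]],.089,c))
print("plate",quad([[366,259],[286,262],[281,129],[370,128]],.062,c))
print("rack",quad([[148,241],[102,236],[94,99],[146,102]],.044,c))
print("ldock",quad([[545,186],[478,190],[486,13],[558,12]],.014,c))
go(680,106,330,91.7)
E
```

```text
block {'c': array([554.3, 101.5]), 'L': np.float64(100.1), 'W': np.float64(53.15), 'deg': np.float64(1.7)}
plate {'c': array([556.5, 104.9]), 'L': np.float64(125.2), 'W': np.float64(78.7), 'deg': np.float64(2.3)}
rack {'c': array([541.6, -94.5]), 'L': np.float64(135.7), 'W': np.float64(49.2), 'deg': np.float64(-4.3)}
ldock {'c': array([463.9, 294.8]), 'L': np.float64(170.4), 'W': np.float64(72.2), 'deg': np.float64(5.7)}
t 21.6 p [558.8 101.9 278.9] yaw -178.06 tilt 0.07 rz -269.76 shift 0.05 12.13 -5.11 F [-0.5 -0.5 -0.6] g 1.0
```

Block placed within about 3 mm. Now I'll close the hood.

Request:
move_arm(commands="0.4 0 0 -3 0 0 0; 0.4 0 0 -3 0 0 7; 0.4 0 0 0 0 0 7; 0.4 0 0 0 0 0 7; 0.4 0 0 0 0 0 7; 0.4 0 0 0 0 0 7; 0.4 0 0 0 0 0 7; 0.4 0 0 0 0 0 7; 0.4 0 0 0 0 0 7; 0.4 0 0 0 0 0 7; 0.4 0 0 0 0 0 7; 0.4 0 0 0 0 0 7")

```text
t: 22.58
eef_pos: [0.5584, 0.1019, 0.3373]
tool_rot: [-0.001, 0.612, 0.791, -0.001]
contact_force: [-0.3, 0.8, -0.2]
gripper_width: 0.404
```

Request:
move_arm(commands="0.4 0 0 0 0 0 7; 0.4 0 0 0 0 0 6; 0.4 0 0 0 0 0 0; 0.4 0 3 0 0 0 0; 0.4 0 3 0 0 0 0; 0.4 0 3 0 0 0 0; 0.4 0.4 3.1 0 0 0 0; 0.4 0 0 0 0 0 0; 0.4 0 0 0 0 0 0; 0.4 0 0 0 0 0 0")

```text
t: 23.42
eef_pos: [0.6792, 0.1106, 0.3382]
tool_rot: [-0.001, 0.694, 0.72, -0.001]
contact_force: [-0.9, 0.8, 0.1]
gripper_width: 0.402
```

```bash
python3 - <<'E'
from h import *
go(680.4,106,226,91.9); print(np.degrees(bot.get_obs()["q"]).round(1))
E
```

```text
t 23.4 p [679.2 110.6 338.2] yaw 92.09 tilt 0.16 rz 0.19 shift -0.46 0.1 11.22 F [-0.9  0.8  0.1] g 0.402
[  4.   27.3 -27.9  77.5  12.6  78.4 -21.8]
```

Request:
move_arm(commands="0.4 -0.4 0.1 3.5 0 0 0; 0.4 0 0 3.5 0 0 0; 0.4 0 0 2.5 0 0 0; 0.4 0 0 1.7 0 0 0; 0.4 0 0 0 0 0 0; 0.4 0 0 0 0 0 0; 0 0 0 0 0 0 0; 0 0 0 0 0 0 0; 0 0 0 0 0 0 0; 0 0 0 0 0 0 0; 0 0 0 0 0 0 0", force=40)

```text
t: 24.33
eef_pos: [0.6822, 0.1068, 0.2298]
tool_rot: [0.001, 0.695, 0.719, 0.001]
contact_force: [-0.4, -0.0, 5.5]
gripper_width: 0.094
```

Request:
move_arm(commands="0 0 -2.71 -0.38 0 0 0; 0 0 -2.74 0 0 0 0; 0 0 -2.71 0.38 0 0 0; 0 0 -2.64 0.75 0 0 0; 0 0 -2.51 1.12 0 0 0; 0 0 -2.32 1.45 0 0 0; 0 0 -2.1 1.76 0 0 0; 0 0 -1.83 2.04 0 0 0; 0 0 -1.53 2.27 0 0 0; 0 0 -1.2 2.45 0 0 0; 0 0 0 0 0 0 0; 0 0 0 0 0 0 0")

```text
t: 25.33
eef_pos: [0.4553, 0.1012, 0.1082]
tool_rot: [-0.002, 0.694, 0.72, -0.001]
contact_force: [-7.0, 8.3, -0.5]
gripper_width: 0.094
```

Request:
move_arm(commands="0 0 -0.4 1 0 0 0; 0 0 -0.3 1 0 0 0; 0 0 -0.1 0.4 0 0 0; 0 0 0 0.2 0 0 0; 0 0 0 0 0 0 0; 0 0 0 0 0 0 0; 0 0 0 0 0 0 0")

```text
t: 25.92
eef_pos: [0.447, 0.1009, 0.0827]
tool_rot: [-0.002, 0.694, 0.72, -0.001]
contact_force: [-9.6, 8.7, -0.3]
gripper_width: 0.097
```

Request:
move_arm(commands="0 0 0 0.2 0 0 0; 0 0 0 0.2 0 0 0; 0 0 0 0 0 0 0; 0 0 0 0 0 0 0")

```text
t: 26.25
eef_pos: [0.446, 0.1008, 0.0785]
tool_rot: [-0.003, 0.694, 0.72, -0.002]
contact_force: [-12.1, 7.7, 0.8]
gripper_width: 0.098
```

Request:
move_arm(commands="0 0 -0.2 0.2 0 0 0; 0 0 0 0.2 0 0 0; 0 0 0 0 0 0 0; 0 0 0 0 0 0 0")

```text
t: 26.58
eef_pos: [0.4452, 0.1008, 0.075]
tool_rot: [-0.002, 0.694, 0.72, -0.001]
contact_force: [-10.3, 7.6, 3.0]
gripper_width: 0.097
```

Request:
move_arm(commands="0 0 -0.1 0.2 0 0 0; 0 0 0 0.2 0 0 0; 0 0 0 0 0 0 0; 0 0 0 0 0 0 0")

```text
t: 26.92
eef_pos: [0.4452, 0.1009, 0.074]
tool_rot: [-0.001, 0.694, 0.72, -0.001]
contact_force: [-20.4, 3.1, 43.6]
gripper_width: 0.101
```

Request:
move_arm(commands="0 0 0 -0.25 0 0 0; 0.4 0 0 0 0 0 0; 0.4 0 0 0 0 0 0; 0.4 0 0 0 0 0 0; 0.4 0 0 0 0 0 0; 0.4 0 0 -2 0 0 0; 0.4 0 0 -3 0 0 0; 0.4 0 0 -3 0 0 0; 0.4 0 0 -3 0 0 0; 0.4 0 0 -3 0 0 0; 0.4 0 0 0 0 0 0; 0.4 0 0 0 0 0 0")

```text
t: 27.92
eef_pos: [0.4488, 0.0984, 0.2153]
tool_rot: [0.001, 0.695, 0.719, 0.002]
contact_force: [-0.1, -0.4, -0.4]
gripper_width: 0.399
```

```bash
python3 - <<'E'
from h import *
c=cam("side"); cv2.imwrite("pics/s3.png",cv2.resize(c[0][180:300,215:375],None,fx=4,fy=4,interpolation=cv2.INTER_CUBIC))
go(543.5,-98.5,215,-4.2)
E
```

```text
t 28.0 p [447.7  98.1 213.9] yaw 91.9 tilt 0.06 rz 96.1 shift 11.0 18.91 -0.11 F [ 0.5  0.2 -0.8] g 0.401
```

View pics/s3.png

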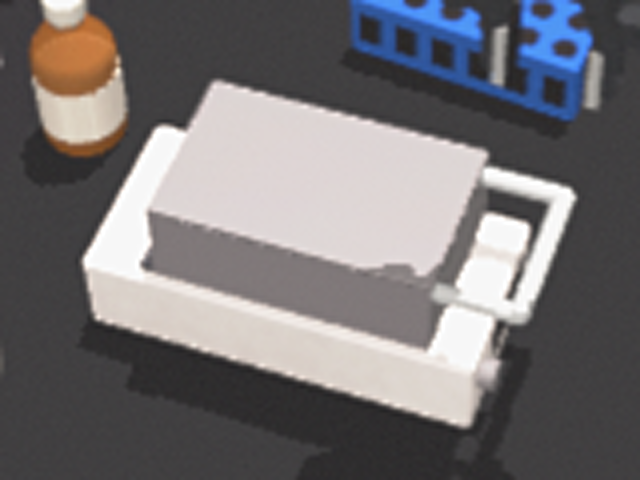

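The hood is fully seated on the base in the side view, and the bar has visibly dropped. Now the rack.

Request:
move_arm(commands="1 0 0 -4 0 0 0; 1 0 0 -3 0 0 0; 1 -3.3 1.5 0 0 0 0; 1 -3.3 1.5 0 0 0 0; 1 -3.3 1.5 0 0 0 0; 1 -3.3 1.5 0 0 0 0; 1 -3.4 1.5 0 0 0 0; 1 -3.4 1.5 0 0 0 0; 1 0 0 0 0 0 -7; 1 0 0 0 0 0 -7; 1 0 0 0 0 0 -7; 1 0 0 0 0 0 -7")

```text
t: 28.97
eef_pos: [0.5433, -0.0987, 0.2814]
tool_rot: [-0.002, 0.498, 0.867, -0.001]
contact_force: [-0.1, 0.4, 0.3]
gripper_width: 1.003
```

Request:
move_arm(commands="1 0 0 0 0 0 -7; 1 0 0 0 0 0 -7; 1 0 0 0 0 0 -7; 1 0 0 0 0 0 -7; 1 0 0 0 0 0 -7; 1 0 0 0 0 0 -7; 1 0 0 0 0 0 -7; 1 0 0 0 0 0 -7; 1 0 0 0 0 0 0; 1 0 0 0 0 0 0; 1 0 0 0 0 0 0; 1 0 0 0 0 0 0")

```text
t: 29.97
eef_pos: [0.5439, -0.0984, 0.2832]
tool_rot: [-0.0, 0.037, 0.999, 0.0]
contact_force: [0.7, 0.6, 0.6]
gripper_width: 1.001
```

```bash
python3 - <<'E'
from h import *
go(544,-99,14,175.7)
c=cam("wrist"); hsv=cv2.cvtColor(c[0],cv2.COLOR_BGR2HSV)
m=cv2.inRange(hsv,(100,130,150),(125,255,255)); px=proj([[.544,-.099,.044]],c)[0].astype(int); print(px)
m=cv2.morphologyEx(m,cv2.MORPH_CLOSE,np.ones((25,25)))
print(rect(m>0,.044,c,tuple(px)))
cv2.imwrite("pics/w8.png",c[0][60:300,180:480])
E
```

```text
t 30.0 p [543.9 -98.4 283.2] yaw 175.8 tilt 0.05 rz 0.1 shift -0.01 -0.06 26.92 F [0.7 0.6 0.6] g 1.001
[321 196]
{'c': (544.9, -98.1), 'wh': (138.5, 49.8), 'deg': -4.1}
```

View pics/w8.png

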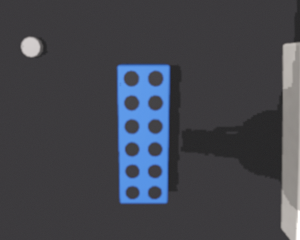

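The mask fits the rack to within 2 mm, centred at (545,-98), and the gripper is already right above it.

Request:
move_arm(commands="1 -0.1 0 3.5 0 0 0; 1 0 0 3.8 0 0 0; 1 0 0 3.8 0 0 0; 1 0 0 3.8 0 0 0; 1 0 0 3.8 0 0 0; 1 0 0 3.5 0 0 0; 1 0 0 2.7 0 0 0; 1 0 0 1.5 0 0 0; 1 0 0 0.5 0 0 0; 1 0 0 0 0 0 0; 1 0 0 0 0 0 0", force=40)

```text
t: 30.93
eef_pos: [0.5459, -0.0983, 0.0155]
tool_rot: [0.001, 0.036, 0.999, -0.0]
contact_force: [0.1, 0.0, -0.5]
gripper_width: 1.004
```

Request:
move_arm(commands="0.7 0 0 0 0 0 0; 0.7 0 0 0 0 0 0; 0.6 0 0 0 0 0 0; 0.5 0 0 0 0 0 0; 0.4 0 0 0 0 0 0; 0.4 0 0 0 0 0 0; 0.4 0 0 0 0 0 0; 0.4 0 0 0 0 0 0")

```text
t: 31.6
eef_pos: [0.546, -0.0986, 0.0161]
tool_rot: [0.001, 0.036, 0.999, -0.0]
contact_force: [-1.1, 0.1, 5.9]
gripper_width: 0.579
```

Request:
move_arm(commands="0.4 0 0 -0.5 0 0 0; 0.4 0 0 -1.5 0 0 0; 0.4 0 0 -3 0 0 0; 0.4 0 0 -3.5 0 0 0; 0.4 0 0 -3.5 0 0 0; 0.4 0 0 -3.5 0 0 0; 0.4 0 0 -1.5 0 0 0; 0.4 0 0 0 0 0 0;0.4 0 0 0 0 0 0;0.4 0 0 0 0 0 0")

```text
t: 32.43
eef_pos: [0.5439, -0.0986, 0.1834]
tool_rot: [-0.001, 0.035, 0.999, -0.0]
contact_force: [-0.5, 0.2, -2.7]
gripper_width: 0.579
```

```bash
python3 - <<'E'
from h import *
go(466,298,185,185.7)
E
```

```text
t 32.4 p [543.9 -98.6 183.4] yaw 175.93 tilt 0.14 rz -9.77 shift 3.81 40.24 -0.16 F [-0.5  0.2 -2.7] g 0.579
```

Request:
move_arm(commands="0.4 0 0 0 0 0 -4.9; 0.4 0 0 0 0 0 -4.8; 0.4 0.4 3.9 0 0 0 0; 0.4 0.4 4 0 0 0 0; 0.4 0.4 4 0 0 0 0; 0.4 0.4 4 0 0 0 0; 0.4 0.4 4 0 0 0 0; 0.4 0.4 4 0 0 0 0; 0.4 0.4 4 0 0 0 0; 0.4 0.4 4 0 0 0 0; 0.4 0.3 4 0 0 0 0; 0.4 0.2 4 0 0 0 0")

```text
t: 33.43
eef_pos: [0.4672, 0.2959, 0.1827]
tool_rot: [-0.002, -0.049, 0.999, -0.001]
contact_force: [-0.3, -0.6, -1.1]
gripper_width: 0.582
```

Request:
move_arm(commands="0.4 0 0.4 0 0 0 0; 0.4 0 0 0 0 0 0; 0.4 0 0 2 0 0 0; 0.4 0 0 3 0 0 0; 0.4 0 0 2 0 0 0; 0.4 0 0 0 0 0 0; 0.4 0 0 0 0 0 0; 0.4 0 0 0 0 0 0; 0.4 0 0 0 0 0 0")

```text
t: 34.18
eef_pos: [0.4695, 0.2992, 0.116]
tool_rot: [0.001, -0.049, 0.999, 0.0]
contact_force: [-1.0, -0.3, -2.6]
gripper_width: 0.578
```

```bash
python3 - <<'E'
from h import *
go(468,298.5,23,185.6)
c=cam("wrist"); t=cam("top"); cv2.imwrite("pics/w9.png",np.hstack([c[0][:,100:560],cv2.resize(t[0][190:310,200:285],None,fx=4,fy=4)]))
E
```

```text
t 34.2 p [469.5 299.2 116. ] yaw -174.39 tilt 0.11 rz -359.99 shift 0.16 -0.06 9.3 F [-1.  -0.3 -2.6] g 0.578
```

View pics/w9.png

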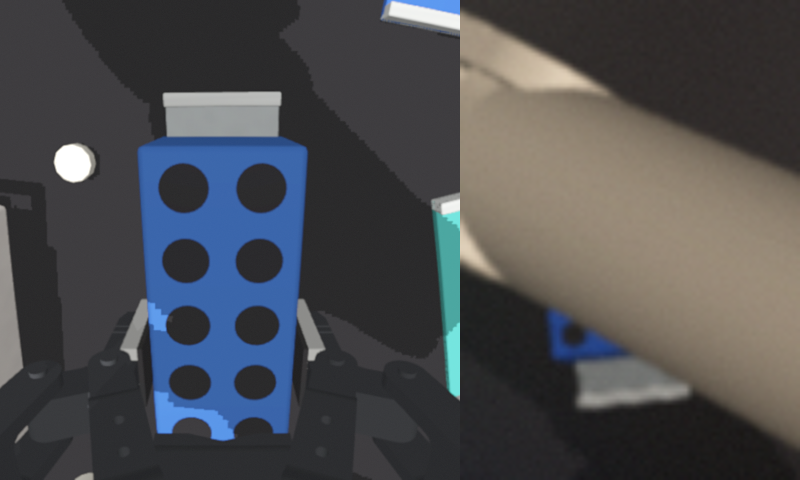

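The dock's near bar, outer edge, runs from (263,94) to (381,93). The rack's front top edge runs from (238,148) to (407,148).

```bash
python3 - <<'E'
from h import *
c=cam("wrist")
a=np.radians(5.6); u=np.array([np.cos(a),np.sin(a)])*1000
D=onz([[263,94],[381,93]],.014,c)[:,:2]; Rk=onz([[238,148],[407,148]],.144,c)[:,:2]
print("dock",D.mean(0)*1000+.088*u, D*1000); print("rack",Rk.mean(0)*1000+.070*u,Rk*1000)
go(468,298.5,23,185.6)
E
```

```text
dock [467.4862423 298.5746657] [[383.58442955 255.6094132 ]
 [376.22803265 324.36532784]]
rack [469.6135273  298.85437975] [[402.28981176 268.29332724]
 [397.60540683 315.7538263 ]]
t 34.3 p [469.3 299.3 115.9] yaw -174.37 tilt 0.11 rz -359.97 shift 0.14 -0.06 9.29 F [ 0.1 -0.1 -1.9] g 0.58
```

Rack and dock agree to within 2 mm. I'll shift the rack 2 mm toward the robot and lower it (contact expected at TCP z≈0.022).

Request:
move_arm(commands="0.4 0.2 -0.05 2 0 0 0; 0.4 0 0 3 0 0 0; 0.4 0 0 2.5 0 0 0; 0.4 0 0 1 0 0 0; 0.4 0 0 0.4 0 0 0; 0.4 0 0 0 0 0 0; 0.4 0 0 0 0 0 0; 0.4 0 0 0 0 0 0")

```text
t: 35.0
eef_pos: [0.4677, 0.2991, 0.0273]
tool_rot: [0.001, -0.049, 0.999, 0.001]
contact_force: [0.6, 0.4, -0.9]
gripper_width: 0.576
```

Request:
move_arm(commands="0.4 0 0 0.2 0 0 0; 0.4 0 0 0.1 0 0 0; 0.4 0 0 0 0 0 0; 0.4 0 0 0 0 0 0")

```text
t: 35.33
eef_pos: [0.4669, 0.2982, 0.023]
tool_rot: [0.0, -0.049, 0.999, 0.0]
contact_force: [-0.2, -0.7, -1.8]
gripper_width: 0.58
```

Request:
move_arm(commands="0.4 0 0 0.15 0 0 0; 0.4 0 0 0 0 0 0; 0.4 0 0 0 0 0 0; 0.4 0 0 0 0 0 0")

```text
t: 35.67
eef_pos: [0.467, 0.2984, 0.0221]
tool_rot: [0.0, -0.049, 0.999, -0.0]
contact_force: [-1.6, -1.6, 6.6]
gripper_width: 0.578
```

Contact. I'll release, lift, and move clear over toward the middle.

Request:
move_arm(commands="0.8 0 0 0 0 0 0; 1 0 0 0 0 0 0; 1 0 0 0 0 0 0; 1 0 0 0 0 0 0; 1 0 0 -2 0 0 0; 1 0 0 -4 0 0 0; 1 0 0 -4 0 0 0; 1 0 0 -4 0 0 0; 1 0 0 -4 0 0 0; 1 0 0 -4 0 0 0; 1 0 0 -4 0 0 0; 1 0 0 0 0 0 0")

```text
t: 36.67
eef_pos: [0.4693, 0.3016, 0.2895]
tool_rot: [0.006, -0.049, 0.999, 0.003]
contact_force: [1.2, 1.5, 0.4]
gripper_width: 0.999
```

Request:
move_arm(commands="1 0 -4 0 0 0 0; 1 0 -4 0 0 0 0; 1 0 -4 0 0 0 0; 1 0 -4 0 0 0 0; 1 0 -4 0 0 0 0; 1 0 -4 0 0 0 0; 1 0 -4 0 0 0 0; 1 0 -4 0 0 0 0; 1 0 -4 0 0 0 0; 1 0 0 0 0 0 0; 1 0 0 0 0 0 0; 1 0 0 0 0 0 0")

```text
t: 37.67
eef_pos: [0.502, -0.0593, 0.281]
tool_rot: [-0.0, -0.049, 0.999, 0.0]
contact_force: [-0.2, 0.3, 0.2]
gripper_width: 1.003
```

```bash
python3 - <<'E'
from h import *
t=cam("top"); s=cam("side"); go(0,0,0)
cv2.imwrite("pics/f1.png",np.vstack([cv2.resize(t[0][160:300,215:515],(600,280),interpolation=cv2.INTER_CUBIC),cv2.resize(s[0][110:390,140:440+140],(471,300))[:, :471] if 0 else cv2.resize(s[0][110:390,140:560],(600,320))[:320]]))
E
```

```text
t 37.8 p [502.1 -58.1 281.3] yaw -174.19 tilt 0.03 rz 0.0 shift 49.36 10.86 28.13 F [1.7 0.4 0.3] g 0.997
```

The picture limit is reached, so the remaining checks are numeric. They cover the rack against the dock, the trough, the hood bar height (from the s3 view: bar corners at about (358.5,228) and (345.5,259)), and the vial and bottle.

```bash
python3 - <<'E'
from h import *
t=cam("top"); s=cam("side")
for n,c in(("top",t),("side",s)):
    hsv=cv2.cvtColor(c[0],cv2.COLOR_BGR2HSV)
    m=cv2.morphologyEx(cv2.inRange(hsv,(100,130,60),(125,255,255)),cv2.MORPH_CLOSE,np.ones((9,9)))
    px=proj([[.467,.2985,.05]],c)[0].astype(int); print(n,px,"rack",rect(m>0,.05 if n=="top" else .04,c,tuple(px)))
    w=(hsv[...,2]>110)&(hsv[...,1]<70); 
    for nm,P in dict(vialcap=[.379,-.007,.055]).items():
        p=proj([P],c)[0].astype(int); print(n,nm,p,c[0][p[1],p[0]],rect(w,.055,c,tuple(p)))
    p=proj([[.738,.0326,.10]],c)[0].astype(int); print("bottle px",p,hsv[p[1]-2:p[1]+10:4,p[0]].tolist())
# bar ends expected for hood angles, side view
a=np.radians(1.9); u=np.array([np.cos(a),np.sin(a),0]); v=np.array([-u[1],u[0],0]); O=np.array([.557,.1025,0])
for th in(0,.05,.1):
    f=np.arctan2(42,192)+th; b=O+u*(.078-.1965*np.cos(f))+[0,0,.055+.1965*np.sin(f)]
    print(th,proj([b+v*.038,b-v*.038],s).round(1).tolist())
# bar rows: brightness along column profile near bar middle in side view
g=cv2.cvtColor(s[0],cv2.COLOR_BGR2GRAY)
for r in(232,240,248,255): print(r,g[r,338:366].tolist())
E
```

```text
top [237 253] rack {'c': (465.3, 296.5), 'wh': (140.0, 52.6), 'deg': 5.6}
top vialcap [361 288] [247 252 254] {'c': (377.7, -3.8), 'wh': (29.3, 26.9), 'deg': -0.7}
bottle px [344 141] [[21, 10, 253], [21, 10, 254], [12, 120, 125]]
side [303 336] rack {'c': (467.2, 302.1), 'wh': (142.8, 69.0), 'deg': 5.5}
side vialcap [395 226] [247 247 247] {'c': (375.6, 14.0), 'wh': (66.0, 28.3), 'deg': -79.3}
bottle px [230 180] [[0, 0, 247], [19, 17, 235], [16, 47, 194]]
0 [[346.0, 257.8], [356.9, 228.5]]
0.05 [[345.1, 254.5], [356.1, 225.1]]
0.1 [[343.8, 251.2], [355.0, 221.7]]
232 [66, 60, 59, 59, 61, 63, 63, 64, 65, 64, 64, 60, 63, 85, 132, 174, 186, 188, 172, 126, 69, 61, 64, 62, 64, 65, 64, 67]
240 [247, 248, 248, 247, 247, 247, 248, 253, 205, 96, 86, 141, 176, 187, 188, 172, 123, 66, 60, 65, 64, 63, 66, 64, 64, 65, 65, 64]
248 [229, 230, 231, 232, 223, 162, 82, 80, 142, 177, 187, 187, 170, 123, 69, 62, 63, 63, 64, 65, 66, 65, 64, 63, 63, 63, 65, 63]
255 [187, 182, 175, 157, 127, 136, 172, 186, 189, 181, 149, 71, 62, 65, 64, 63, 64, 62, 64, 63, 65, 65, 64, 65, 64, 64, 64, 63]
```

All checks agree: the bar matches hood angle 0 (at the start it matched about 0.04), the rack is centred on the dock within about 3 mm, and the vial and bottle are in place.

```bash
python3 -c "
from station import bot
print(bot.hand_in())"
```

```text
the job is handed in; nothing more can be done
None
```

I took the stack apart, placed all three pieces, shut the hood and handed the job in at about 38 s. `hand_in` gives no verdict, so the checks below are my own measurements.

| Item | Last check |
|---|---|
| Trough on the short dock | About 1 mm off centre, under 1° off line |
| Block on the heater plate | About 2–4 mm off centre, about 0.5° off line, checked before the hood was closed |
| Tube rack on the long dock | About 3 mm off centre in the top view, under 1° off line |
| Hood | Pressed down onto its stop; the handle in the side view matches 0 rad (about 0.04 at the start) |
| Bottle and vial | Where they started and upright |

- **Force:** the wrist force reached about 44 N at the moment the hood bottomed out. It acted through the fingers holding the handle, and I eased it straight away. I don't expect it to count against the 40 N limit on the arm and gripper body, but I couldn't confirm that.
- **Measurement spread:** different views disagreed by a few mm, for example 297 against 302 mm for the rack's y position. The side view is the rougher of the two, because it also sees the rack's side face.
- **No final look:** the last picture was refused because I had used all 16 views. The final checks on the rack, hood, vial and bottle are numeric only.

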